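Unstack a gearbox kit into its nests

TASK

Two stacks of gearbox parts have come to the kitting bench: take them apart and lay each of the four parts (large gear, medium gear, flanged bushing, pinion) in the blue nest whose round pocket is cut for its diameter, hub or body upward, lying flat on the pocket floor. Set the parts down rather than dropping them, and leave the glass jar and the bolt standing where they are.

Things in the scene. Friction and masses are not known exactly. Their poses are not given: they have to be found in the camera images.
- gear_large: The larger dark steel spur gear, 24 teeth: toothed disc 104 mm across the tips and 14 mm thick, with a round hub on top, 34 mm in diameter and 20 mm high (34 mm in all). About 0.75 kg. Starts hub up on the bench, under one stack, a smaller part resting on its hub. Take it by the hub. Origin: centre of its underside, z up along its axis.
- gear_medium: The smaller of the two hubbed dark steel spur gears, 18 teeth: toothed disc 80 mm across the tips and 14 mm thick, with a round hub on top, 34 mm in diameter and 20 mm high (34 mm in all). About 0.5 kg. Starts hub up on the bench, under the other stack, a smaller part resting on its hub. Take it by the hub. Origin: centre of its underside, z up along its axis.
- bushing: Flanged bronze bushing: flange 60 mm in diameter and 10 mm thick at the bottom, round body 38 mm in diameter rising 30 mm above it (40 mm in all). About 0.26 kg. Starts flange down, loosely resting on the hub of one of the two gears. Origin: centre of its underside, z up along its axis.
- pinion: Small dark steel pinion, 12 teeth: toothed part 42 mm across the tips and 24 mm high, with a round hub on top, 28 mm in diameter and 16 mm high (40 mm in all). About 0.24 kg. Starts hub up, loosely resting on the hub of the other gear. Origin: centre of its underside, z up along its axis.
- nest_large: Blue plastic kit nest fixed to the bench for the large gear: a square plate 140 x 140 mm, 16 mm thick, with one round flat-bottomed pocket 118 mm in diameter and 8 mm deep in its middle. Origin at the centre of the plate's underside, z up on the pocket's axis; the pocket floor lies 8 mm above the origin.
- nest_medium: Blue plastic kit nest fixed to the bench for the medium gear: a square plate 116 x 116 mm, 16 mm thick, with one round flat-bottomed pocket 94 mm in diameter and 8 mm deep in its middle. Origin at the centre of the plate's underside, z up on the pocket's axis; the pocket floor lies 8 mm above the origin.
- nest_bushing: Blue plastic kit nest fixed to the bench for the bushing: a square plate 96 x 96 mm, 16 mm thick, with one round flat-bottomed pocket 74 mm in diameter and 8 mm deep in its middle. Origin at the centre of the plate's underside, z up on the pocket's axis; the pocket floor lies 8 mm above the origin.
- nest_pinion: Blue plastic kit nest fixed to the bench for the pinion: a square plate 78 x 78 mm, 16 mm thick, with one round flat-bottomed pocket 56 mm in diameter and 8 mm deep in its middle. Origin at the centre of the plate's underside, z up on the pocket's axis; the pocket floor lies 8 mm above the origin.
- jar: Bystander: closed glass jar with black lid and pale label, 56 mm in diameter, 65 mm high, standing loose on the bench among the parts. Origin at the centre of its underside, z up.
- bolt: Bystander: bright steel hex bolt standing loose on its head among the parts; head 30 mm across flats and 12.5 mm high, shank 20 mm in diameter, 70 mm high in all. Origin at the centre of its underside, z up.
Not all that is in view belongs to the job. Leave any green or turquoise look-alike of the gear_medium alone.

How it is judged:
By the outcome, as a careful person would: the job done as asked, in the order asked, and still so for the second after the job is handed in, with the robot touching nothing.
It also fails if it takes over 99 s, if anything falls off the work surface, if the arm or the gripper's body presses on something with over 40 N, if the wrist force passes 120 N, or if a joint passes its speed limit or range.

ROBOT

A 6-joint arm with a two-finger parallel gripper is mounted at the origin on the work surface. World frame = base frame: x ahead of the robot, y to its left, z up, the work surface at z = 0. Lengths are in m, angles in rad, forces in N, time in s.
With the tool pointing down it reaches from about 0.425 to 0.95 m from the base axis. Payload 3.5 kg.
Tool frame: the origin (TCP) lies on the centre line of the jaws, within the pads' length; the fingertips stand tip_extent ahead of it and the grasp point (between the pads) lies 2 mm behind it (tip_extent is the distance from the TCP to the fingertips, in m); z points along the fingers, y is the direction in which the jaws open and shut (so a half turn about z gives the same grasp; the last joint's range is limited). The gripper opens to 85 mm and grips with 20 to 120 N. Pads are 22 mm wide; open, the fingers measure 114 mm over their backs; the gripper's body (76 mm by 85 mm) begins 54 mm behind the grasp point. The pads swing forward as they close: fully open they stand 13 mm farther back than shut.
Start: joints at [-1.492, 0.286, 1.577, -0, 1.279, -0.15], TCP at [0.153, -0.657, 0.248] pointing down, gripper open.
Joint ranges: [-2.77, 2.77], [-0.9, 2.22], [0.21, 2.48], [-1.53, 4.67], [0.24, 2.81], [-2.84, 2.84]. Speed limits (rad/s): [2.79, 2.79, 3.14, 3.14, 3.14, 3.14].

INTERFACE

Orientations are given as a unit quaternion [x, y, z, w].
In Python, from plant import * gives the robot as it stands.
- The arm moves only by the shell command python3 -m crank 'ROWS' [FORCE]. ROWS is JSON, a list of rows, each a list of 7 numbers: the gripper's target within -1 to 1 (shut at 1, half-way at 0, fully open at -1), then the shift along the tool's x, y, z in cm, then the turn, a rotation vector about the tool's x, y, z in degrees. In form: [[fingers, tx, ty, tz, wx, wy, wz], ...]. A call has 1 to 5 rows; each row shifts and turns the commanded pose from where the row before left it, along the tool's axes as they then stand; what a row does not reach is not made up. A row lasts 1/10 s, in which the tool goes at most 50 mm and 8.59 degrees, less where a joint would pass 70% of its speed; a pose out of reach is approached as far as the arm can. A call is refused whole if a number of a shift passes 5 or a number of a turn 8.59, either way. A call with a gripper value outside its range is refused whole. The fingers move at their own pace and stop on an object; FORCE is the grip in N (left out, the last holds). Time passes only in rows, so rows that do not move let the fingers close. It gives the time, the measured TCP pose, the force and the opening at its end, in the units of the state.
- get_state(): the state, without advancing time (a new reading comes with each control period).
- read_camera(name): name is "side" or "top"; returns a dict with "color" (480x640x3 uint8, red, green, blue), "vfov" (degrees; the focal length in pixels is half the picture's height over the tangent of half this angle, whatever the lens; pixels are square), "cx", "cy" (the principal point, pixels), "distortion" ([k1, k2, p1, p2, k3] as OpenCV has them; the pictures are not rectified), "cam_to_world" (4x4, takes a point from camera to world coordinates). Camera axes: x right, y up, looking along -z (the intrinsics and any distortion apply to the point x, -y, -z); pixel columns grow to the right and rows downward; lengths in m; the calibration is good to about 2 mm. A picture is of the moment at which its call begins. There is no depth.
- sign_off(): hands the job in, once; it reports no verdict.
Trained networks look in the newest picture that a camera, given by its name, has taken for a name from the list of things; names that differ only in an ending like _2 or _b are one class to them, and where a whole thing is asked for, a point or a joint stands for the part that bears it (a point fixed in the world has none). Each returns a list of dicts, best first, with "p" (0 to 1); they miss things now and then, are a little off and sometimes report something else, mostly with a low value. They report only what shows in the picture. A call takes as long as a camera call. They do not tell look-alikes from the thing itself.
- trace(thing, camera): "pixels" (480x640 bool, what is visible of it) and "location" ([column, row] in pixels, amid what is visible of it).
- place_of(thing, camera): "location" ([column, row] in pixels: a listed point, or the origin of a listed thing).
The state is a dict: "time": time; "qpos": joint angles; "dq": joint speeds; "joint_efforts": joint torques, N m; "eef_pos": TCP position; "tcp_rot": TCP orientation; "contact_force": force on the tool from outside, world axes, zero at the start; "wrist_torque": the same for the moment, N m; "opening": opening from 0.0 (shut) to 1.0 (fully open).
Only numpy, scipy, OpenCV 4.12 (cv2) and the standard library are available. Lean on these libraries where they do the work, as an engineer would, in place of code of your own. Each camera call takes 0.05 s, during which the arm holds its last target.

## Working session

There is one attempt and no reset: what is moved stays moved. The work goes in short steps, Python scripts to look and compute and a shell command to move; the robot and the scene stay as the last step left them, time stands still between calls to the robot, and variables do not carry over. Pictures are saved under pics/ and viewed, and the job is handed in when it is done.

```bash
ls; mkdir -p pics
python3 - <<'E'
from plant import *
import cv2
s=get_state(); print(s)
for n in("side","top"):
    r=read_camera(n); cv2.imwrite(f"pics/{n}0.png",r["color"][:,:,::-1]); print(n,r["vfov"],r["cx"],r["cy"],r["distortion"],r["cam_to_world"])
    for t in ["gear_large","gear_medium","bushing","pinion","nest_large","nest_medium","nest_bushing","nest_pinion","jar","bolt"]:
        print(t,[(round(d["p"],2),[round(float(x)) for x in d["location"]]) for d in trace(t,n)][:4],[(round(d["p"],2),[round(float(x),1) for x in d["location"]]) for d in place_of(t,n)][:4])
print(get_state()["time"])
E
```

```text
pics
{'time': 0.0, 'qpos': array([-1.49200297e+00,  2.87195571e-01,  1.57815937e+00,  3.27276061e-06,
        1.27862779e+00, -1.49995582e-01]), 'dq': array([ 4.22780835e-05, -1.13157862e-03,  1.10949492e-03, -1.02562762e-03,
       -2.13801760e-04,  2.96858760e-05]), 'joint_efforts': array([-4.76143723e-04, -4.05979764e+01, -2.92630076e+01, -1.58456933e-04,
        5.80456399e-03,  3.14365941e-06]), 'eef_pos': array([ 0.15307216, -0.65678187,  0.24693675]), 'tcp_rot': array([ 9.93463430e-01,  1.14144584e-01,  4.41012645e-05, -1.19422758e-03]), 'contact_force': array([ 0.86940424, -0.1872821 , -0.77650709]), 'wrist_torque': array([0.0142084 , 0.01372156, 0.00918575]), 'opening': 1.0023250520370017}
side 56.51980296872068 317.77175189140405 242.80116320668805 [0.01293639 0.         0.         0.         0.        ] [[-0.95468184  0.19987877 -0.22052453  0.35088798]
 [-0.29762478 -0.64471755  0.70410139  0.64849974]
 [-0.00144112  0.73782638  0.67498901  0.60684308]
 [ 0.          0.          0.          1.        ]]
gear_large [(0.88, [373, 203]), (0.59, [337, 161])] [(0.72, [374.7, 2
[... 953 characters left out ...]
          0.          1.        ]]
gear_large [(0.93, [385, 277])] [(0.72, [397.6, 275.5])]
gear_medium [(0.78, [218, 233]), (0.69, [166, 275]), (0.61, [160, 227])] [(0.83, [158.4, 224.8]), (0.71, [166.9, 276.8]), (0.62, [219.0, 231.0])]
bushing [(0.69, [402, 276])] [(0.7, [401.7, 277.1])]
pinion [(0.71, [212, 227])] [(0.83, [211.9, 227.2])]
nest_large [(0.68, [377, 208])] [(0.64, [377.9, 205.9])]
nest_medium [(0.64, [278, 280])] [(0.86, [278.4, 279.9])]
nest_bushing [(0.68, [294, 204])] [(0.75, [293.9, 203.3])]
nest_pinion [(0.64, [450, 223])] [(0.64, [443.9, 223.4])]
jar [(0.88, [210, 298])] [(0.69, [211.1, 297.2])]
bolt [(0.55, [474, 295]), (0.22, [404, 276])] [(0.79, [469.0, 296.8])]
2.1
```

View pics/side0.png

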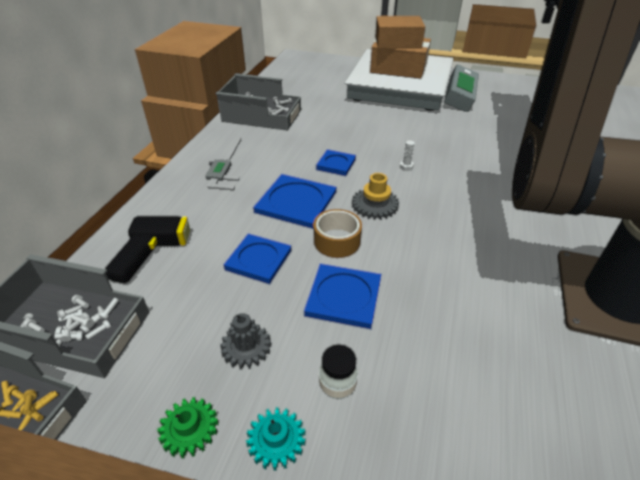

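View pics/top0.png

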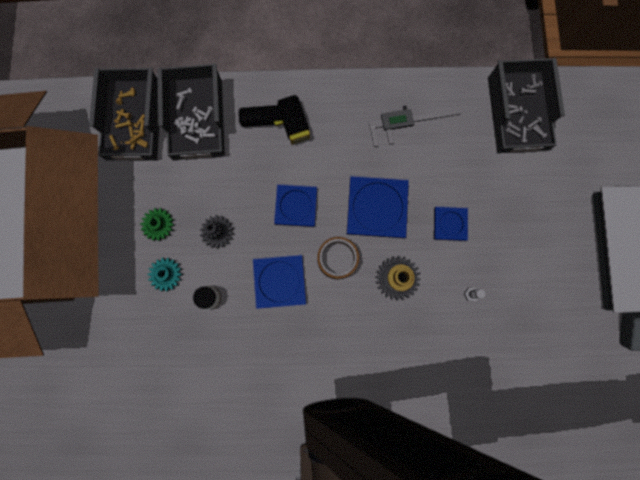

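```bash
cat > h.py <<'E'
from plant import *
import numpy as np, cv2
from scipy.spatial.transform import Rotation as R
def rays(c,px):
    f=240/np.tan(np.radians(c["vfov"])/2)
    K=np.array([[f,0,c["cx"]],[0,f,c["cy"]],[0,0,1.]])
    u=cv2.undistortPoints(np.array(px,float).reshape(-1,1,2),K,np.array(c["distortion"],float)).reshape(-1,2)
    d=np.c_[u[:,0],-u[:,1],-np.ones(len(u))]
    T=c["cam_to_world"]; return T[:3,3],d@T[:3,:3].T
def onz(c,px,z):
    o,d=rays(c,px); return (o+d*((z-o[2])/d[:,2])[:,None])[:,:2]
def proj(c,P):
    f=240/np.tan(np.radians(c["vfov"])/2)
    K=np.array([[f,0,c["cx"]],[0,f,c["cy"]],[0,0,1.]])
    T=c["cam_to_world"]; q=(np.array(P,float)-T[:3,3])@T[:3,:3]; q=q*[1,-1,-1]
    return cv2.projectPoints(q,np.zeros(3),np.zeros(3),K,np.array(c["distortion"],float))[0].reshape(-1,2)
def pose():
    s=get_state(); r=R.from_quat(s["tcp_rot"]); return s,s["eef_pos"],r
E
python3 - <<'E'
from h import *
import plant; print([x for x in dir(plant) if not x.startswith('_')])
C={n:read_camera(n) for n in("side","top")}
Z={"gear_large":0,"gear_medium":0,"bushing":.034,"pinion":.034,"nest_large":0,"nest_medium":0,"nest_bushing":0,"nest_pinion":0,"jar":0,"bolt":0}
for t,z in Z.items():
    for n in C:
        print(t,n,[(round(d["p"],2),onz(C[n],d["location"],z)[0].round(4)) for d in place_of(t,n)][:3])
# nests by blue colour
for n in C:
    im=C[n]["color"].astype(int); m=((im[:,:,2]>100)&(im[:,:,0]<60)&(im[:,:,1]<120)&(im[:,:,2]-im[:,:,1]>60)).astype(np.uint8)
    cs,_=cv2.findContours(m,cv2.RETR_EXTERNAL,cv2.CHAIN_APPROX_NONE)
    for c in cs:
        if cv2.contourArea(c)<300: continue
        p=onz(C[n],c.reshape(-1,2).astype(float),.016)
        r=cv2.minAreaRect((p*1000).astype(np.float32)); print(n,np.round(r[0],1),np.round(r[1],1),round(r[2],1))
E
```

```text
['Unreachable', 'get_state', 'place_of', 'read_camera', 'sign_off', 'tip_extent', 'trace']
gear_large side [(0.77, array([ 0.465 , -0.1433]))]
gear_large top [(0.59, array([ 0.4654, -0.1276]))]
gear_medium side [(0.96, array([0.4844, 0.4076])), (0.89, array([0.604 , 0.4315])), (0.7, array([0.5867, 0.2837]))]
gear_medium top [(0.8, array([0.5853, 0.2978])), (0.76, array([0.4816, 0.4075])), (0.71, array([0.602 , 0.4375]))]
bushing side [(0.73, array([ 0.4635, -0.1473]))]
bushing top [(0.95, array([ 0.4709, -0.1394]))]
pinion side [(0.77, array([0.5874, 0.2881]))]
pinion top [(0.74, array([0.5838, 0.289 ]))]
nest_large side [(0.96, array([ 0.6377, -0.1002]))]
nest_large top [(0.7, array([ 0.6363, -0.1002]))]
nest_medium side [(0.85, array([0.4568, 0.1409]))]
nest_medium top [(0.8, array([0.4652, 0.139 ]))]
nest_bushing side []
nest_bushing top [(0.59, array([0.645, 0.098]))]
nest_pinion side [(0.64, array([ 0.5987, -0.2967]))]
nest_pinion top [(0.97, array([ 0.5943, -0.2699]))]
jar side [(0.84, array([0.4298, 0.3007]))]
jar top [(0.74, array([0.4256, 0.2982])), (0.58, array([ 0.6332, -0.1056]))]
bolt side [(0.76, array([ 0.4192, -0.3108]))]
bolt top [(0.68, array([ 0.4238, -0.3068])), (0.49, array([ 0.6422, -0.099 ]))]
side [462.6 141.6] [112.4 115.7] 3.7
side [642.1 100.7] [95.7 94.3] 85.0
side [634.2 -94.2] [139.9 137.7] 84.6
side [ 589.9 -266.1] [77.7 75.6] 86.1
top [462.8 138.8] [109.4 110.3] 3.9
top [640.5  90.5] [73.7 87.1] 88.8
top [628.6 -96.5] [133.7 117.5] 85.0
```

Run:
```python
import cv2,numpy as np
a=cv2.imread("pics/side0.png"); b=cv2.imread("pics/top0.png")
x=cv2.resize(a[140:230,300:430],(520,360),interpolation=cv2.INTER_CUBIC)
y=cv2.resize(a[290:380,195:325],(520,360),interpolation=cv2.INTER_CUBIC)[:,:280]
w=cv2.resize(b[190:320,140:240],(280,364))[:230]
cv2.imwrite("pics/crop1.png",np.hstack([x,y]))
```

```text
(no output)
```

View pics/crop1.png

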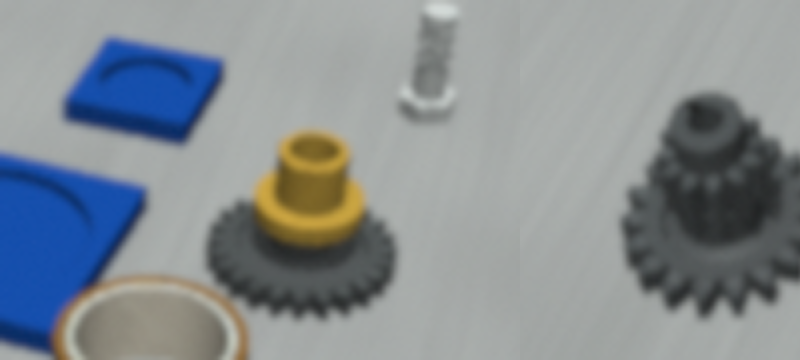

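```bash
cat >> h.py <<'E'
from scipy.optimize import minimize
S=4
a_=np.linspace(0,2*np.pi,48,endpoint=False)
def cyl(r,z0,z1): return np.array([[r*np.cos(t),r*np.sin(t),z] for t in a_ for z in(z0,z1)])
def box(s,z0,z1): return np.array([[x*s/2,y*s/2,z] for x in(-1,1) for y in(-1,1) for z in(z0,z1)])
def ren(c,solids,x,y,yaw=0,off=(0,0),sz=(640,480)):
    m=np.zeros((sz[1]*S,sz[0]*S),np.uint8); R_=R.from_euler('z',yaw).as_matrix()
    for s in solids:
        p=proj(c,s@R_.T+[x,y,0])-off
        h=cv2.convexHull(((p+.5)*S).astype(np.float32)).round().astype(np.int32)
        cv2.fillConvexPoly(m,h,1)
    return m
def fit(c,mask,solids,x0,yaw=None):
    # mask 480x640 -> crop
    ctr=proj(c,[[x0[0],x0[1],.02]])[0]; off=np.floor(ctr-64).astype(int); off=np.maximum(off,0)
    mm=mask[off[1]:off[1]+128,off[0]:off[0]+128].astype(np.float32)
    h,w=mm.shape; M=cv2.resize(mm,(w*S,h*S),interpolation=cv2.INTER_CUBIC)>.5
    def cost(v):
        r=ren(c,solids,v[0]/1000,v[1]/1000,v[2]/50 if len(v)>2 else 0,off,(w,h))>0
        return -(r&M).sum()/max(1,(r|M).sum())
    v0=[x0[0]*1000,x0[1]*1000]+([] if yaw is None else [yaw*50])
    sim=np.array([v0]+[np.array(v0)+8*np.eye(len(v0))[i] for i in range(len(v0))])
    o=minimize(cost,v0,method="Nelder-Mead",options=dict(initial_simplex=sim,xatol=.1,fatol=1e-4))
    return o.x.round(1),round(-o.fun,3)
SOL=dict(gear_large=[cyl(.051,0,.014),cyl(.017,.014,.034)],gear_medium=[cyl(.039,0,.014),cyl(.017,.014,.034)],
 bushing=[cyl(.03,0,.01),cyl(.019,.01,.04)],pinion=[cyl(.0205,0,.024),cyl(.014,.024,.04)],
 nest_large=[box(.14,0,.016)],nest_medium=[box(.116,0,.016)],nest_bushing=[box(.096,0,.016)],nest_pinion=[box(.078,0,.016)],
 jar=[cyl(.028,0,.065)],bolt=[cyl(.016,0,.0125),cyl(.01,.0125,.07)])
def up(s,dz): return [p+[0,0,dz] for p in s]
E
python3 - <<'E'
from h import *
C={n:read_camera(n) for n in("side","top")}
G={"nest_large":(.635,-.098),"nest_medium":(.462,.140),"nest_bushing":(.643,.098),"nest_pinion":(.592,-.267)}
for n,c in C.items():
    hsv=cv2.cvtColor(c["color"],cv2.COLOR_RGB2HSV)
    blue=(hsv[...,0]>105)&(hsv[...,0]<128)&(hsv[...,1]>150)
    gold=(hsv[...,0]>12)&(hsv[...,0]<28)&(hsv[...,1]>130)
    for t,g in G.items(): print(t,n,*fit(c,blue,SOL[t],g,.05))
    b=gold.astype(np.uint8); ctr=proj(c,[[.466,-.143,.05]])[0]
    k=np.zeros_like(b); k[int(ctr[1])-25:int(ctr[1])+25,int(ctr[0])-22:int(ctr[0])+30]=1
    print("bush",n,*fit(c,(b&k)>0,up(SOL["bushing"],.034),(.466,-.143)))
    for t,g,z in(("pinion",(.585,.289),.034),("gear_large",(.468,-.143),0),("gear_medium",(.585,.289),0),("jar",(.428,.3),0),("bolt",(.421,-.308),0)):
        r=[d for d in trace(t,n)]
        r=sorted(r,key=lambda d:np.hypot(*(np.array(d["location"])-proj(c,[[*g,z+.015]])[0])))
        if r: 
            print(t,n,r[0]["p"],*fit(c,r[0]["pixels"],up(SOL[t],z),g))
            if t[0]=="g":
                u=r[0]["pixels"]
                top="bushing" if t=="gear_large" else "pinion"
                q=trace(top,n)
                if q: print("  stack",*fit(c,u|q[0]["pixels"],SOL[t]+up(SOL[top],.034),g))
s,p,r=pose(); print(s["time"],p,r.as_matrix().round(3)); print(tip_extent)
E
```

```text
nest_large side [ 638.3 -101.3   -3.2] 0.573
nest_medium side [465.  135.9   3.3] 0.896
nest_bushing side [646.3  95.1  -2.5] 0.428
nest_pinion side [ 593.5 -273.8   -1.1] 0.211
bush side [ 463.8 -140.4] 0.855
pinion side 0.95 [585.  286.1] 0.908
gear_large side 0.63 [ 467.3 -141.8] 0.676
  stack [ 466.6 -143.3] 0.925
gear_medium side 0.84 [585.7 284.9] 0.66
  stack [585.7 284.9] 0.927
jar side 0.77 [429.4 302.5] 0.907
bolt side 0.85 [ 425.7 -313.7] 0.906
nest_large top [636.8 -97.   -3.4] 0.871
nest_medium top [463.8 138.6   2.4] 0.829
nest_bushing top [645.4  97.2  -3.9] 0.562
nest_pinion top [ 594.5 -268.9   -2. ] 0.427
bush top [ 466.  -141.3] 0.823
pinion top 0.5 [585.2 290.5] 0.924
gear_large top 0.84 [ 468.1 -138.3] 0.601
  stack [ 468.2 -138.4] 0.943
gear_medium top 0.56 [585.4 288.5] 0.491
  stack [584.8 288.6] 0.814
jar top 0.94 [428.9 300.6] 0.875
bolt top 0.64 [ 424.4 -310.2] 0.894
4.0 [ 0.15312189 -0.65740157  0.24833707] [[ 0.974  0.227 -0.   ]
 [ 0.227 -0.974 -0.   ]
 [-0.     0.    -1.   ]]
0.017
```

```bash
python3 -m crank '[[-1,0,0,0,0,0,6.55],[-1,0,0,0,0,0,6.55],[-1,2,-3.4,0,0,0,0],[-1,2,-3.4,0,0,0,0],[-1,2,-3.4,0,0,0,0]]' 60; python3 -m crank '[[-1,2,-3.4,0,0,0,0],[-1,2,-3.4,0,0,0,0],[-1,2,-3.4,0,0,0,0],[-1,2,-3.4,0,0,0,0],[-1,2,-3.4,0,0,0,0]]'; python3 -c "
from plant import *
s=get_state();print(s['qpos'].round(2),s['eef_pos'])"
```

```text
time: 4.5
eef_pos: [0.2134, -0.5543, 0.2482]
tcp_rot: [1.0, -0.0, 0.0, -0.0]
contact_force: [0.4, -0.4, 1.4]
opening: 1.002
time: 5.0
eef_pos: [0.3137, -0.3839, 0.2486]
tcp_rot: [1.0, -0.0, 0.0, 0.0]
contact_force: [1.0, -0.0, 1.3]
opening: 0.998
[-1.09 -0.12  2.01  0.    1.25  0.48] [ 0.31367158 -0.3839406   0.24856568]
```

```bash
python3 -m crank '[[-1,2.2,-3.5,0,0,0,0],[-1,2.2,-3.5,0,0,0,0],[-1,2.2,-3.5,0,0,0,0],[-1,2.2,-3.5,0,0,0,0],[-1,2.2,-3.5,0,0,0,0]]'; python3 -m crank '[[-1,2.1,-3.5,1,0,0,0],[-1,2,-3.3,1.5,0,0,0],[-1,0,0,2.5,0,0,0],[-1,0,0,2.5,0,0,0],[-1,0,0,1.5,0,0,0]]'
python3 - <<'E'
from h import *
c=read_camera("side"); cv2.imwrite("pics/s1.png",cv2.resize(c["color"][80:260,260:500,::-1],(800,600)))
print(get_state()["eef_pos"])
E
```

```text
time: 5.5
eef_pos: [0.4237, -0.2088, 0.2487]
tcp_rot: [1.0, -0.0, 0.0, 0.0]
contact_force: [1.2, -0.1, -0.5]
opening: 1.0
time: 6.0
eef_pos: [0.4634, -0.1413, 0.1565]
tcp_rot: [1.0, 0.001, -0.001, -0.001]
contact_force: [-0.3, -0.1, 1.0]
opening: 1.0
[ 0.46210519 -0.14089822  0.15427714]
```

View pics/s1.png

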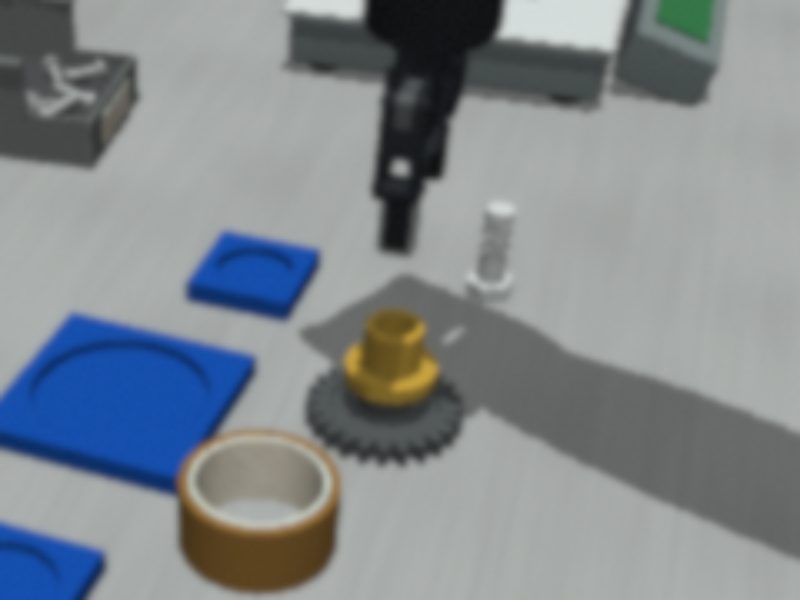

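The gripper hangs over the bronze bushing (crop 395,340 → full ≈ 378,182), in line with it; bolt and tape ring are clear. Descending.

```bash
python3 -m crank '[[-1,0.2,0,2.5,0,0,0],[-1,0,0,2.5,0,0,0],[-1,0,0,2,0,0,0],[-1,0,0,1.8,0,0,0],[-1,0,0,0,0,0,0]]'; python3 -m crank '[[0.3,0,0,0,0,0,0],[0.3,0,0,0,0,0,0],[1,0,0,0,0,0,0],[1,0,0,0,0,0,0],[1,0,0,0,0,0,0]]' 50
```

```text
time: 6.55
eef_pos: [0.4645, -0.1417, 0.0685]
tcp_rot: [1.0, -0.0, -0.002, -0.001]
contact_force: [-0.7, 0.7, -0.9]
opening: 0.999
time: 7.05
eef_pos: [0.4671, -0.1428, 0.072]
tcp_rot: [1.0, 0.0, 0.001, 0.001]
contact_force: [-0.1, 0.7, 6.4]
opening: 0.423
```

Run:
```python
from h import *
c=read_camera("side"); cv2.imwrite("pics/s2.png",cv2.resize(c["color"][110:230,300:460,::-1],(800,600)))
print(get_state())
```

```text
{'time': 7.1, 'qpos': array([-5.04835724e-01,  1.03271505e-01,  2.14897607e+00,  4.00594239e-04,
        8.86633486e-01,  1.06564152e+00]), 'dq': array([ 0.00149394, -0.00054966,  0.00097287,  0.00153233,  0.00135637,
       -0.00085185]), 'joint_efforts': array([-3.70328603e-01, -2.47601831e+01, -2.13359642e+01, -1.42459259e-01,
       -2.80692363e-01, -5.38766384e-03]), 'eef_pos': array([ 0.46717207, -0.14279517,  0.07201182]), 'tcp_rot': array([9.99999068e-01, 3.31574567e-05, 1.26173826e-03, 5.19942621e-04]), 'contact_force': array([-1.3008992 ,  2.37928101,  6.06324158]), 'wrist_torque': array([0.23808036, 0.12371333, 0.02002727]), 'opening': 0.4266494512219269}
```

View pics/s2.png

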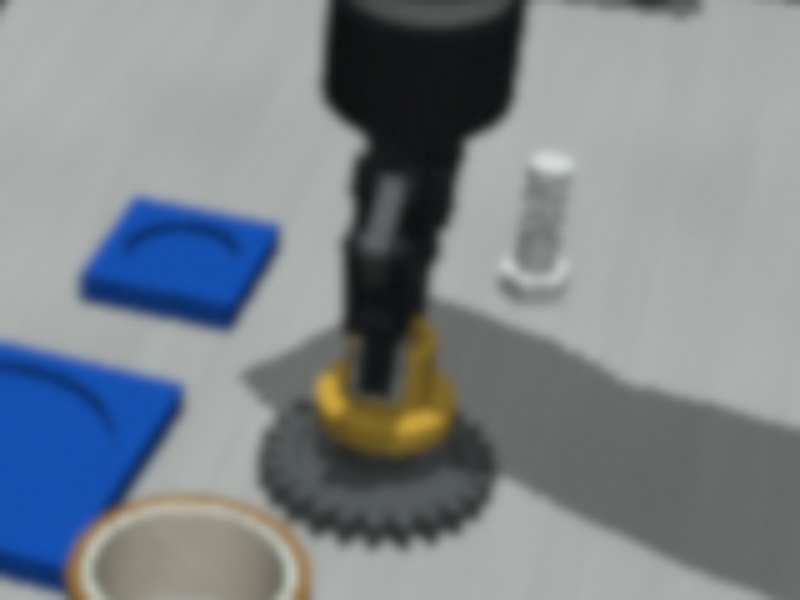

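Jaws closed on the bushing body (opening 0.43 ≈ 36 mm), at crop (390,370). Lifting.

```bash
python3 -m crank '[[1,0,0,-1,0,0,0],[1,0,0,-2,0,0,0],[1,0,0,-3,0,0,0],[1,0,0,-3,0,0,0],[1,0,0,-3,0,0,0]]'; python3 -m crank '[[1,2.5,-3.4,0,0,0,0],[1,2.5,-3.4,0,0,0,0],[1,2.5,-3.4,0,0,0,0],[1,2.5,-3.4,0,0,0,0],[1,2.5,-3.4,0,0,0,0]]';python3 -m crank '[[1,2.5,-3.4,0,0,0,0],[1,2.9,-3.4,0,0,0,0],[1,0,0,2,0,0,0],[1,0,0,2,0,0,0],[1,0,0,0,0,0,0]]'
cat > look.py <<'E'
from h import *
import sys
n=sys.argv[1]; x,y,z=map(float,sys.argv[2:5]); w=int(sys.argv[5]); out=sys.argv[6]
c=read_camera(n); u=proj(c,[[x,y,z]])[0].round().astype(int)
y0=max(0,u[1]-w*3//8); x0=max(0,u[0]-w//2)
im=c["color"][y0:y0+w*3//4,x0:x0+w,::-1]
cv2.imwrite(out,cv2.resize(im,(600,int(600*im.shape[0]/im.shape[1])),interpolation=cv2.INTER_CUBIC))
s=get_state(); print(x0,y0,im.shape,"t",s["time"],s["eef_pos"].round(4),s["contact_force"].round(1),s["opening"].round(3),s["qpos"].round(2))
E
python3 look.py side .646 .096 .05 140 pics/s3.png; python3 look.py top .646 .096 .05 140 pics/t3.png
```

```text
time: 7.6
eef_pos: [0.4652, -0.1419, 0.1909]
tcp_rot: [1.0, 0.0, -0.001, -0.0]
contact_force: [-0.5, -1.2, -2.3]
opening: 0.425
time: 8.1
eef_pos: [0.591, 0.0292, 0.1898]
tcp_rot: [1.0, 0.0, -0.001, 0.0]
contact_force: [1.4, -0.8, -2.4]
opening: 0.425
time: 8.6
eef_pos: [0.6418, 0.0961, 0.1455]
tcp_rot: [1.0, 0.001, -0.005, 0.0]
contact_force: [-1.1, -0.7, -3.7]
opening: 0.431Traceback (most recent call last):
  File "look.py", line 8, in <module>
    s=get_state(); print(x0,y0,im.shape,"t",s["time"],s["eef_pos"].round(4),s["contact_force"].round(1),s["opening"].round(3),s["qpos"].round(2))
                                                                                                        ^^^^^^^^^^^^^^^^^^
AttributeError: 'float' object has no attribute 'round'
Traceback (most recent call last):
  File "look.py", line 8, in <module>
    s=get_state(); print(x0,y0,im.shape,"t",s["time"],s["eef_pos"].round(4),s["contact_force"].round(1),s["opening"].round(3),s["qpos"].round(2))
                                                                                                        ^^^^^^^^^^^^^^^^^^
AttributeError: 'float' object has no attribute 'round'
```

View pics/s3.png

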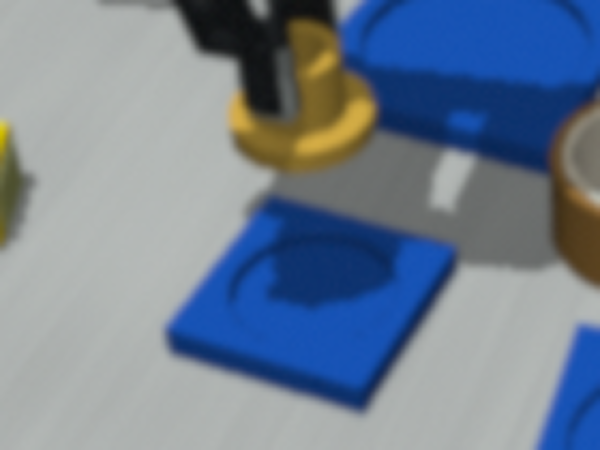

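View pics/t3.png

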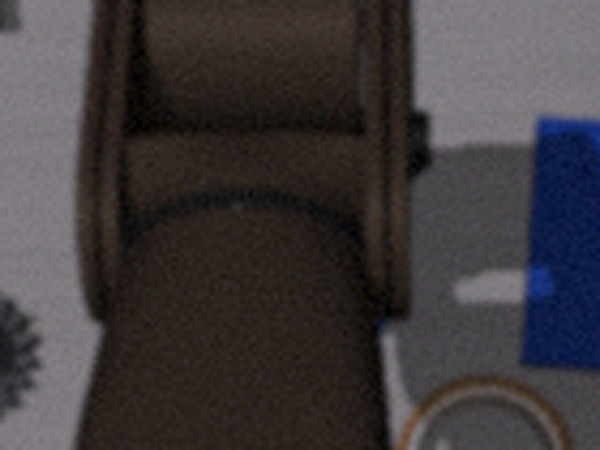

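The bushing hangs level in the jaws above its nest (crop 303,110 in side view); the arm hides the top view. I'll measure the side view for the offset.

```bash
sed -i 's/s\["opening"\].round(3)/round(s["opening"],3)/' look.py
python3 - <<'E'
from h import *
c=read_camera("side"); s,p,r=pose()
hsv=cv2.cvtColor(c["color"],cv2.COLOR_RGB2HSV)
gold=((hsv[...,0]>12)&(hsv[...,0]<28)&(hsv[...,1]>130)).astype(np.uint8)
zb=p[2]-.038
u=proj(c,[[p[0],p[1],zb+.015]])[0].astype(int); k=np.zeros_like(gold); k[u[1]-30:u[1]+30,u[0]-22:u[0]+22]=1
print(p,u,fit(c,(gold&k)>0,up(SOL["bushing"],zb),p[:2]))
for d in trace("bushing","side")[:2]: print(d["p"],d["location"],fit(c,d["pixels"],up(SOL["bushing"],zb),p[:2]))
print(s["contact_force"],s["opening"])
E
```

```text
[0.64502503 0.09544964 0.15088356] [251 207] (array([641.1,  94. ]), np.float64(0.616))
0.94 [255.6, 210.2] (array([641.4,  97.6]), np.float64(0.665))
0.33 [238.5, 328.5] (array([645. ,  95.4]), np.float64(-0.0))
[-0.42794312 -0.16950512 -2.34742463] 0.4225676935492332
```

```bash
python3 -m crank '[[1,0.2,0,2.5,0,0,0],[1,0,0,2.5,0,0,0],[1,0,0,2,0,0,0],[1,0,0,1.5,0,0,0],[1,0,0,0,0,0,0]]'; python3 -m crank '[[1,0,0,0.5,0,0,0],[1,0,0,0.3,0,0,0],[1,0,0,0.3,0,0,0],[1,0,0,0,0,0,0]]'; python3 look.py side .646 .096 .05 140 pics/s4.png
```

```text
time: 9.3
eef_pos: [0.6457, 0.0954, 0.0636]
tcp_rot: [1.0, -0.0, -0.002, 0.0]
contact_force: [-0.3, -0.6, -3.0]
opening: 0.423
time: 9.7
eef_pos: [0.6471, 0.0957, 0.0545]
tcp_rot: [1.0, 0.0, 0.0, 0.0]
contact_force: [-0.7, 0.5, -2.3]
opening: 0.424
185 188 (105, 140, 3) t 9.75 [0.6471 0.0957 0.0546] [ 0.5 -0.5 -1.6] 0.423 [-0.01  0.45  1.74 -0.    0.95  1.56]
```

View pics/s4.png

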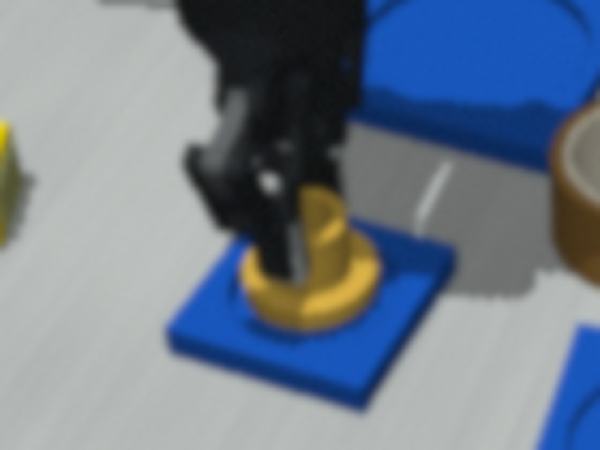

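The bushing hovers centred in its pocket (crop 310,290). Easing down.

```bash
python3 -m crank '[[1,0,0,0.3,0,0,0],[1,0,0,0.2,0,0,0],[1,0,0,0.2,0,0,0],[1,0,0,0,0,0,0]]'; python3 -m crank '[[1,0,0,0.15,0,0,0],[1,0,0,0,0,0,0]]';  python3 -m crank '[[1,0,0,0.15,0,0,0],[1,0,0,0,0,0,0]]'
```

```text
time: 10.15
eef_pos: [0.6466, 0.0957, 0.0468]
tcp_rot: [1.0, 0.0, -0.0, -0.0]
contact_force: [-0.8, 0.4, -3.0]
opening: 0.428
time: 10.35
eef_pos: [0.6472, 0.0957, 0.0461]
tcp_rot: [1.0, 0.0, 0.0, -0.0]
contact_force: [-0.1, 0.4, -0.9]
opening: 0.422
time: 10.55
eef_pos: [0.6472, 0.0957, 0.0461]
tcp_rot: [1.0, 0.0, -0.0, 0.0]
contact_force: [-3.7, -0.6, 5.5]
opening: 0.425
```

```bash
python3 -m crank '[[-0.2,0,0,0,0,0,0],[-0.2,0,0,0,0,0,0],[-1,0,0,0,0,0,0],[-1,0,0,-1,0,0,0],[-1,0,0,-3,0,0,0]]'; python3 -m crank '[[-1,0,0,-4,0,0,0],[-1,0,0,-4,0,0,0],[-1,0,0,-4,0,0,0],[-1,0,0,0,0,0,0]]'; python3 look.py side .646 .096 .05 140 pics/s5.png
```

```text
time: 11.05
eef_pos: [0.6444, 0.0956, 0.0814]
tcp_rot: [1.0, 0.0, -0.004, -0.0]
contact_force: [-0.0, 0.2, 0.1]
opening: 1.0
time: 11.45
eef_pos: [0.6511, 0.0958, 0.2139]
tcp_rot: [1.0, 0.0, 0.008, 0.0]
contact_force: [0.7, 0.6, 0.7]
opening: 0.996
185 188 (105, 140, 3) t 11.5 [0.6495 0.0957 0.2102] [-0.8 -0.4  0. ] 1.0 [-0.01  0.27  1.66  0.    1.19  1.56]
```

View pics/s5.png

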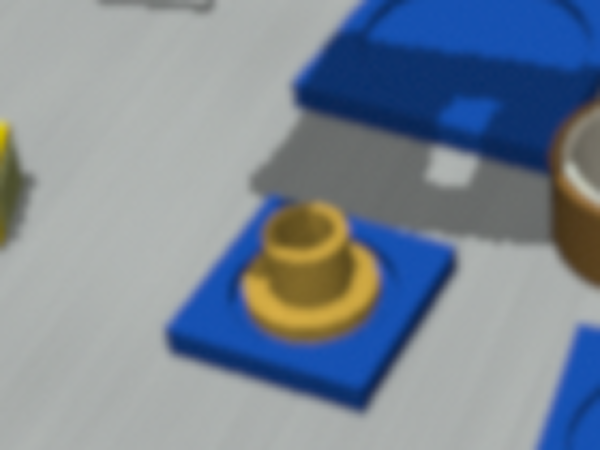

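The bushing sits flat, centred in its pocket (crop 310,285). Now the pinion.

```bash
python3 -m crank '[[-1,-1.3,-3.9,0,0,0,0],[-1,-1.3,-3.9,0,0,0,0],[-1,-1.3,-3.9,0,0,0,0],[-1,-1.3,-3.9,0,0,0,0],[-1,-1.1,-3.6,0,0,0,0]]'; python3 -m crank '[[-1,0,0,2,0,0,0],[-1,0,0,2.5,0,0,0],[-1,0,0,2,0,0,0],[-1,0,0,1,0,0,0],[-1,0,0,0,0,0,0]]';  python3 look.py side .585 .288 .05 140 pics/s6.png
```

```text
time: 12.0
eef_pos: [0.5823, 0.2891, 0.2027]
tcp_rot: [1.0, 0.0, -0.001, 0.0]
contact_force: [0.9, 0.0, 0.0]
opening: 1.002
time: 12.5
eef_pos: [0.5823, 0.2871, 0.1263]
tcp_rot: [1.0, 0.0, -0.003, 0.001]
contact_force: [0.2, 0.2, -0.1]
opening: 1.0
172 277 (105, 140, 3) t 12.55 [0.5834 0.2874 0.1281] [ 0.9 -0.7  0.7] 1.0 [ 0.3   0.35  1.73 -0.    1.07  1.87]
```

View pics/s6.png

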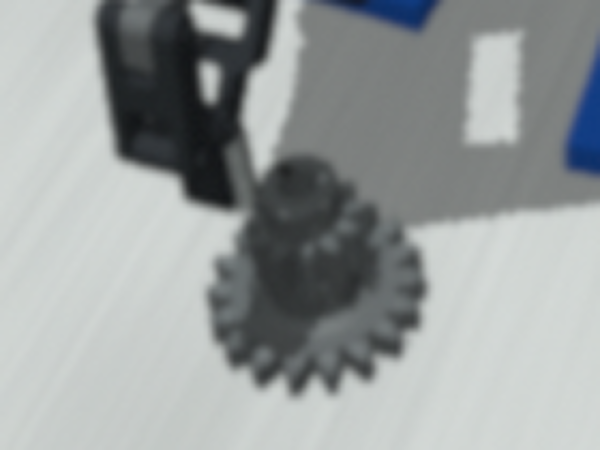

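The dark stack (pinion hub at crop 300,185) is below the open jaws; nothing else is near. Descending to the hub.

```bash
python3 -m crank '[[-1,0.1,0,2,0,0,0],[-1,0,0,1.6,0,0,0],[-1,0,0,0,0,0,0]]'; python3 -m crank '[[0,0,0,0,0,0,0],[0.3,0,0,0,0,0,0],[1,0,0,0,0,0,0],[1,0,0,0,0,0,0],[1,0,0,0,0,0,0]]' 50;  python3 look.py side .585 .288 .05 140 pics/s7.png
```

```text
time: 12.85
eef_pos: [0.5835, 0.287, 0.091]
tcp_rot: [1.0, -0.0, -0.002, 0.001]
contact_force: [0.0, -0.8, -1.1]
opening: 0.994
time: 13.35
eef_pos: [0.5852, 0.2878, 0.0939]
tcp_rot: [1.0, 0.0, 0.0, -0.0]
contact_force: [-0.3, -0.5, 0.3]
opening: 0.141
172 277 (105, 140, 3) t 13.4 [0.5851 0.2877 0.0937] [-1.4 -0.1 -0. ] 0.052 [0.3  0.4  1.74 0.   1.01 1.87]
```

View pics/s7.png

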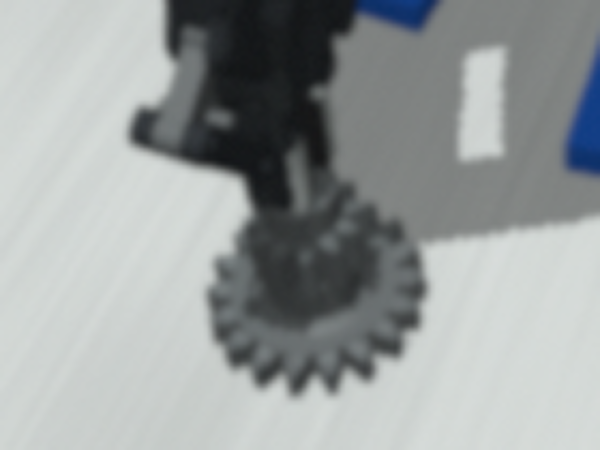

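Opening 0.05: the jaws shut above the hub, so the tips reach less far than I reckoned (17 mm is the shut value). Reopen and go lower.

```bash
python3 -m crank '[[-1,0,0,-0.5,0,0,0],[-1,0,0,0,0,0,0],[-1,0,0,0,0,0,0],[-1,0,0,0,0,0,0],[-1,0,0,0,0,0,0]]'; python3 -m crank '[[-1,0,0,1,0,0,0],[-1,0,0,1,0,0,0],[-1,0,0,0,0,0,0],[-1,0,0,0,0,0,0]]';  python3 look.py side .585 .288 .05 140 pics/s8.png
```

```text
time: 13.9
eef_pos: [0.5849, 0.2876, 0.0982]
tcp_rot: [1.0, 0.0, -0.0, 0.0]
contact_force: [0.4, 0.8, 0.3]
opening: 0.896
time: 14.3
eef_pos: [0.5844, 0.2875, 0.0772]
tcp_rot: [1.0, 0.0, -0.001, 0.0]
contact_force: [-0.7, 0.2, 0.4]
opening: 1.003
172 277 (105, 140, 3) t 14.35 [0.5848 0.2876 0.0778] [0.1 0.9 0.6] 0.998 [0.3  0.42 1.74 0.   0.98 1.87]
```

View pics/s8.png

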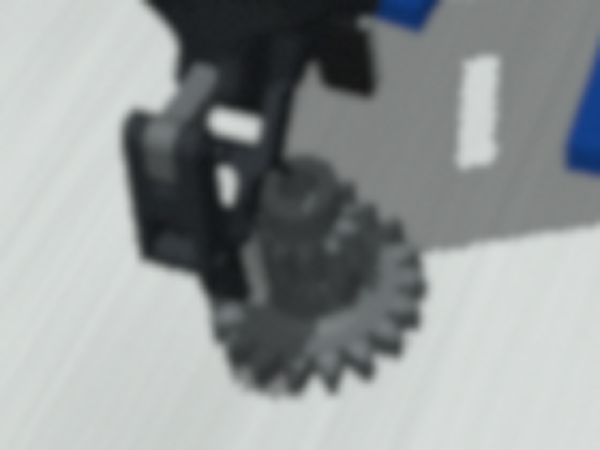

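Stack undisturbed (hub still at crop 300,185), jaws now around it. Closing.

```bash
python3 -m crank '[[0,0,0,0,0,0,0],[0.1,0,0,0,0,0,0],[0.4,0,0,0,0,0,0],[1,0,0,0,0,0,0],[1,0,0,0,0,0,0]]' 50;  python3 -m crank '[[1,0,0,0,0,0,0],[1,0,0,0,0,0,0]]';python3 look.py side .585 .288 .05 140 pics/s9.png
```

```text
time: 14.85
eef_pos: [0.5853, 0.2877, 0.0789]
tcp_rot: [1.0, 0.0, 0.001, -0.0]
contact_force: [-0.4, -0.6, 1.8]
opening: 0.297
time: 15.05
eef_pos: [0.5854, 0.2878, 0.0789]
tcp_rot: [1.0, 0.0, 0.001, -0.0]
contact_force: [-0.5, -0.4, 3.1]
opening: 0.302
172 277 (105, 140, 3) t 15.1 [0.5854 0.2878 0.0789] [0.3 0.7 2.8] 0.297 [ 0.3   0.42  1.74 -0.    0.98  1.87]
```

View pics/s9.png

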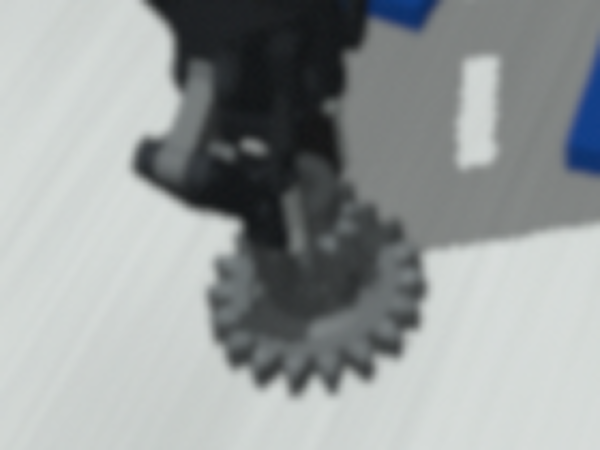

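```bash
python3 -m crank '[[1,0,0,-0.5,0,0,0],[1,0,0,-2,0,0,0],[1,0,0,-3,0,0,0],[1,0,0,-3,0,0,0],[1,0,0,-3,0,0,0]]'; python3 look.py side .585 .288 .08 160 pics/s10.png
```

```text
time: 15.6
eef_pos: [0.5838, 0.2874, 0.1928]
tcp_rot: [1.0, 0.0, -0.002, 0.0]
contact_force: [0.3, 0.5, -3.1]
opening: 0.305
160 257 (120, 160, 3) t 15.65 [0.5868 0.2885 0.1999] [1.8 0.7 1.9] 0.3 [0.3  0.28 1.68 0.   1.18 1.87]
```

View pics/s10.png

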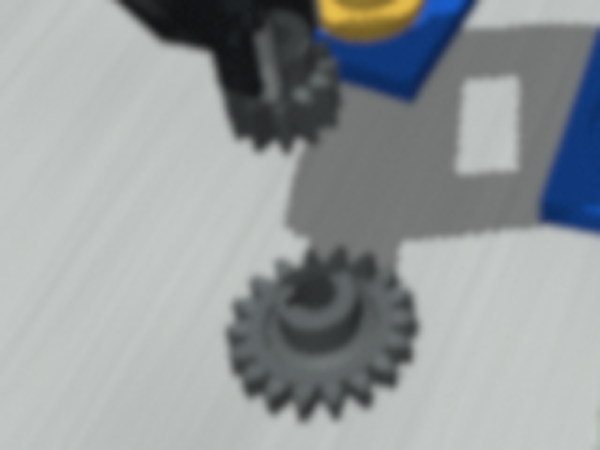

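The pinion hangs upright in the jaws (crop 285,95); the medium gear stays put (320,330). Carry it to the pinion nest.

```bash
python3 -m crank '[[1,0,4,0,0,0,0],[1,0,4,0,0,0,0],[1,0,4,0,0,0,0],[1,0,4,0,0,0,0],[1,0,4,0,0,0,0]]'; python3 -m crank '[[1,0,4,0,0,0,0],[1,0,4,0,0,0,0],[1,0,4,0,0,0,0],[1,0,4,0,0,0,0],[1,0,4,0,0,0,0]]'; python3 -m crank '[[1,0.4,4,0,0,0,0],[1,0.4,4,0,0,0,0],[1,0,4,0,0,0,0],[1,0,3.8,0,0,0,0],[1,0,0,0,0,0,0]]'; python3 look.py side .594 -.271 .05 160 pics/s11.png
```

```text
time: 16.15
eef_pos: [0.5837, 0.0863, 0.1913]
tcp_rot: [1.0, 0.0, -0.001, -0.0]
contact_force: [0.7, -0.5, -2.4]
opening: 0.298
time: 16.65
eef_pos: [0.5838, -0.1135, 0.1913]
tcp_rot: [1.0, 0.0, -0.001, -0.001]
contact_force: [0.7, 0.7, -2.7]
opening: 0.298
time: 17.15
eef_pos: [0.5919, -0.2747, 0.1914]
tcp_rot: [1.0, -0.002, -0.001, 0.0]
contact_force: [0.0, 1.1, -3.0]
opening: 0.301
255 87 (120, 160, 3) t 17.2 [ 0.5919 -0.2722  0.1912] [-0.4  1.3 -3. ] 0.299 [-0.59  0.29  1.68  0.    1.17  0.99]
```

View pics/s11.png

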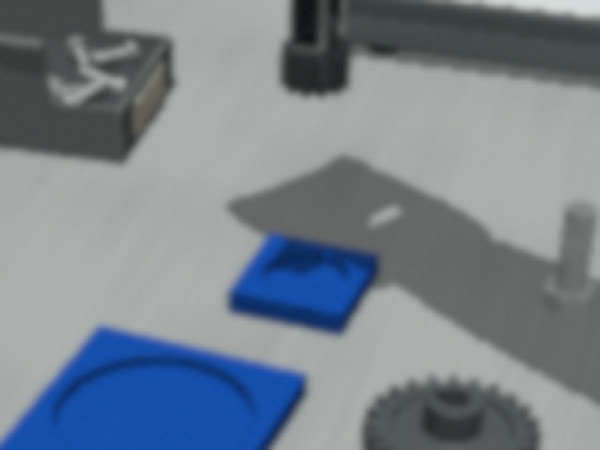

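The pinion is over its nest (crop 315,75 above 305,280). Lowering to a hover.

```bash
python3 -m crank '[[1,0.2,0,3,0,0,0],[1,0,0,3,0,0,0],[1,0,0,3,0,0,0],[1,0,0,2,0,0,0],[1,0,0,1.2,0,0,0]]';python3 -m crank '[[1,0,0,0,0,0,0],[1,0,0,0,0,0,0]]'; python3 look.py side .594 -.271 .03 100 pics/s12.png
```

```text
time: 17.7
eef_pos: [0.5932, -0.2677, 0.0675]
tcp_rot: [1.0, 0.001, -0.003, -0.002]
contact_force: [-0.8, -0.4, -3.2]
opening: 0.3
time: 17.9
eef_pos: [0.5955, -0.2699, 0.0718]
tcp_rot: [1.0, 0.0, 0.0, 0.0]
contact_force: [-0.0, -0.2, -2.2]
opening: 0.303
285 117 (75, 100, 3) t 17.95 [ 0.596  -0.2704  0.0728] [-0.9  0.5 -2.2] 0.299 [-0.58  0.43  1.74  0.    0.97  0.99]
```

View pics/s12.png

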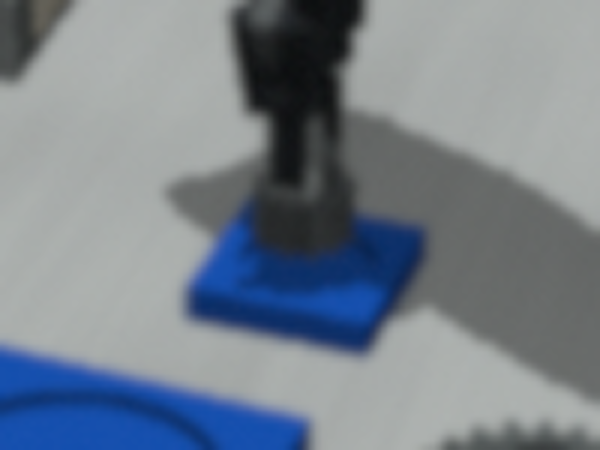

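Hovering 20 mm above the floor, centred (pinion base at crop 305,235, pocket about 308,270). Setting down.

```bash
python3 -m crank '[[1,-0.1,0,0.7,0,0,0],[1,0,0,0.6,0,0,0],[1,0,0,0.3,0,0,0],[1,0,0,0.2,0,0,0],[1,0,0,0,0,0,0]]';python3 -m crank '[[1,0,0,0.15,0,0,0],[1,0,0,0,0,0,0]]'; python3 -m crank '[[1,0,0,0.15,0,0,0],[1,0,0,0,0,0,0]]'
```

```text
time: 18.45
eef_pos: [0.594, -0.2704, 0.0532]
tcp_rot: [1.0, 0.0, -0.0, -0.0]
contact_force: [1.3, -0.6, -2.6]
opening: 0.302
time: 18.65
eef_pos: [0.5943, -0.2705, 0.0529]
tcp_rot: [1.0, 0.0, 0.0, 0.0]
contact_force: [-2.4, 0.7, 3.8]
opening: 0.3
time: 18.85
eef_pos: [0.5945, -0.2706, 0.0529]
tcp_rot: [1.0, 0.0, -0.0, 0.0]
contact_force: [-4.8, 2.3, 10.4]
opening: 0.299
```

```bash
python3 -m crank '[[1,0,0,-0.15,0,0,0],[0,0,0,0,0,0,0],[-0.2,0,0,0,0,0,0],[-1,0,0,0,0,0,0],[-1,0,0,-0.5,0,0,0]]'; python3 -m crank '[[-1,0,0,-1,0,0,0],[-1,0,0,-4,0,0,0],[-1,0,0,-4,0,0,0],[-1,0,0,-4,0,0,0],[-1,0,0,0,0,0,0]]'; python3 look.py side .594 -.271 .03 100 pics/s13.png
```

```text
time: 19.35
eef_pos: [0.5935, -0.27, 0.0559]
tcp_rot: [1.0, 0.0, -0.001, -0.0]
contact_force: [0.0, -0.0, -0.4]
opening: 0.918
time: 19.85
eef_pos: [0.5978, -0.2727, 0.1966]
tcp_rot: [1.0, 0.0, 0.007, 0.004]
contact_force: [-0.1, 0.1, -0.1]
opening: 0.996
285 117 (75, 100, 3) t 19.9 [ 0.5964 -0.2717  0.1929] [-0.5  0.3 -0.2] 1.0 [-0.58  0.29  1.68  0.    1.16  0.99]
```

View pics/s13.png

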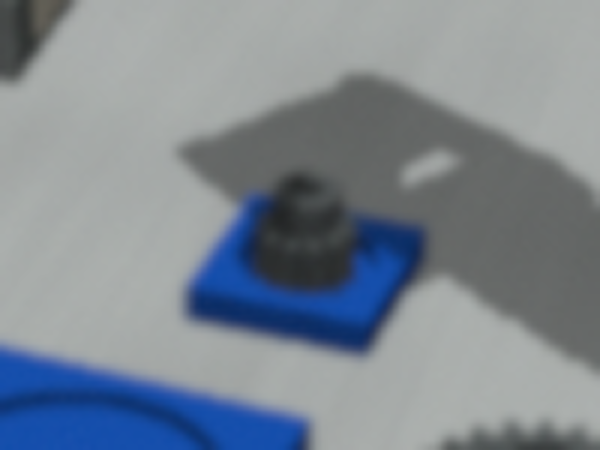

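The pinion stands in its pocket, slightly left but inside the rim (crop 305,240). Next the large gear, now bare.

Run:
```python
from h import *
for n in("side","top"):
    c=read_camera(n)
    for t,g in(("gear_large",(.467,-.141)),("gear_medium",(.585,.2875))):
        for d in trace(t,n):
            if np.hypot(*(np.array(d["location"])-proj(c,[[*g,.015]])[0]))<15: print(t,n,round(d["p"],2),fit(c,d["pixels"],SOL[t],g))
s,p,r=pose(); print(p,s["time"])
```

```text
gear_large side 0.74 (array([ 467.2, -142.1]), np.float64(0.942))
gear_medium side 0.65 (array([586. , 285.5]), np.float64(0.921))
gear_large top 0.84 (array([ 467.6, -137.8]), np.float64(0.895))
gear_medium top 0.69 (array([586. , 287.3]), np.float64(0.91))
[ 0.59317545 -0.26976416  0.18471343] 20.2
```

```bash
python3 -m crank '[[-1,-2.5,-2.6,0,0,0,0],[-1,-2.5,-2.6,0,0,0,0],[-1,-2.5,-2.6,0,0,0,0],[-1,-2.6,-2.6,0,0,0,0],[-1,-2.5,-2.5,0,0,0,0]]';python3 -m crank '[[-1,0,0,2.5,0,0,0],[-1,0,0,3,0,0,0],[-1,0,0,3,0,0,0],[-1,0,0,2,0,0,0],[-1,0,0,0,0,0,0]]'; python3 look.py side .467 -.141 .04 130 pics/s14.png
```

```text
time: 20.7
eef_pos: [0.4664, -0.1401, 0.1855]
tcp_rot: [1.0, -0.0, -0.001, -0.001]
contact_force: [0.5, -0.5, 0.1]
opening: 1.002
time: 21.2
eef_pos: [0.465, -0.1397, 0.0778]
tcp_rot: [1.0, 0.0, -0.004, -0.002]
contact_force: [0.2, 0.3, -0.5]
opening: 1.0
311 142 (97, 130, 3) t 21.25 [ 0.4665 -0.1405  0.0798] [0.2 0.2 0.3] 0.997 [-0.5   0.09  2.15 -0.    0.91  1.07]
```

View pics/s14.png

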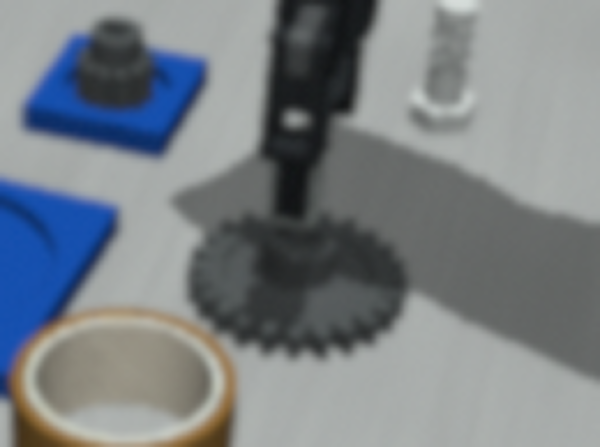

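Jaws over the large gear's hub (crop 300,240), bolt and ring clear. Descend and grip.

```bash
python3 -m crank '[[-1,0,0,2,0,0,0],[-1,0,0,1.5,0,0,0],[-1,0,0,0.7,0,0,0],[-1,0,0,0,0,0,0],[-1,0,0,0,0,0,0]]';python3 -m crank '[[0,0,0,0,0,0,0],[0.1,0,0,0,0,0,0],[0.3,0,0,0,0,0,0],[1,0,0,0,0,0,0],[1,0,0,0,0,0,0]]' 80; python3 -m crank '[[1,0,0,0,0,0,0],[1,0,0,0,0,0,0]]'; python3 look.py side .467 -.141 .04 130 pics/s15.png
```

```text
time: 21.75
eef_pos: [0.4688, -0.1417, 0.0408]
tcp_rot: [1.0, 0.0, 0.001, 0.0]
contact_force: [0.7, -0.2, -0.8]
opening: 0.997
time: 22.25
eef_pos: [0.4683, -0.1409, 0.0408]
tcp_rot: [1.0, -0.0, -0.0, -0.001]
contact_force: [-1.7, 2.8, 6.7]
opening: 0.356
time: 22.45
eef_pos: [0.4683, -0.1409, 0.0408]
tcp_rot: [1.0, -0.0, -0.0, -0.001]
contact_force: [-2.2, 2.4, 7.5]
opening: 0.354
311 142 (97, 130, 3) t 22.5 [ 0.4683 -0.1409  0.0408] [-1.5  3.3  5.9] 0.357 [-0.5   0.16  2.15  0.    0.82  1.07]
```

View pics/s15.png

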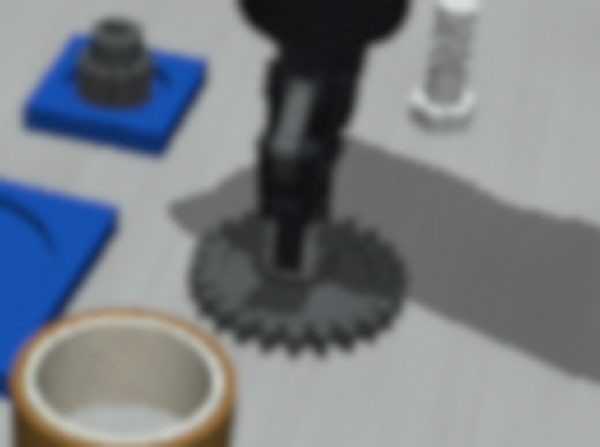

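Hub gripped (opening 0.356). Small test lift.

```bash
python3 -m crank '[[1,0,0,-0.5,0,0,0],[1,0,0,-1,0,0,0],[1,0,0,-1.5,0,0,0],[1,0,0,0,0,0,0],[1,0,0,0,0,0,0]]';python3 look.py side .467 -.141 .04 130 pics/s16.png
```

```text
time: 23.0
eef_pos: [0.4678, -0.1412, 0.0696]
tcp_rot: [1.0, 0.0, -0.0, 0.0]
contact_force: [0.2, -0.2, -7.3]
opening: 0.35
311 142 (97, 130, 3) t 23.05 [ 0.4673 -0.141   0.0691] [ 0.3  0.3 -7.1] 0.351 [-0.5   0.11  2.15 -0.    0.88  1.07]
```

View pics/s16.png

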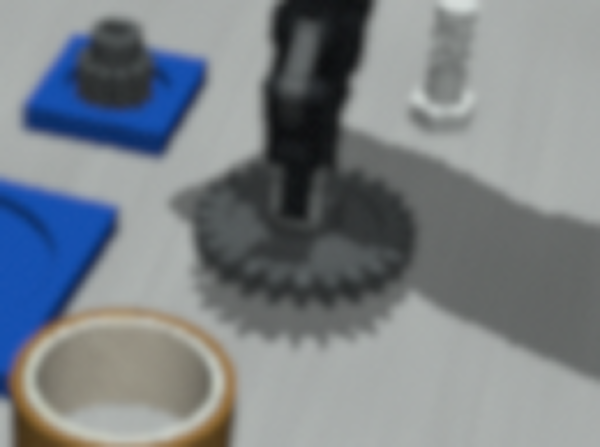

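Level in the jaws, 7 N weight. Carry to the large nest.

```bash
python3 -m crank '[[1,0,0,-2.5,0,0,0],[1,0,0,-2.5,0,0,0],[1,0,0,-2.5,0,0,0],[1,2,-0.4,-0.5,0,0,0],[1,3,-0.8,0,0,0,0]]'; python3 -m crank '[[1,3.5,-0.8,0,0,0,0],[1,3.5,-0.8,0,0,0,0],[1,3,-0.8,0,0,0,0],[1,2,-0.6,0,0,0,0],[1,0,0,0,0,0,0]]';python3 -m crank '[[1,0,0,2,0,0,0],[1,0,0,2,0,0,0],[1,0,0,2,0,0,0],[1,0,0,1,0,0,0],[1,0,0,0,0,0,0]]'; python3 -m crank '[[1,0,0,0,0,0,0]]'; python3 look.py side .637 -.099 .04 150 pics/s17.png
```

```text
time: 23.55
eef_pos: [0.5178, -0.1297, 0.1503]
tcp_rot: [1.0, -0.001, 0.0, 0.0]
contact_force: [0.9, 0.2, -6.3]
opening: 0.36
time: 24.05
eef_pos: [0.6395, -0.0983, 0.148]
tcp_rot: [1.0, 0.001, -0.0, -0.0]
contact_force: [0.2, -0.6, -7.1]
opening: 0.354
time: 24.55
eef_pos: [0.6354, -0.0988, 0.0764]
tcp_rot: [1.0, -0.0, -0.003, -0.001]
contact_force: [0.3, -0.3, -6.4]
opening: 0.349
time: 24.65
eef_pos: [0.6379, -0.0995, 0.0799]
tcp_rot: [1.0, -0.0, -0.0, 0.0]
contact_force: [1.0, -0.6, -7.1]
opening: 0.357
220 131 (112, 150, 3) t 24.7 [ 0.6387 -0.0997  0.0809] [ 0.1  0.1 -6.1] 0.356 [-0.31  0.4   1.76 -0.    0.98  1.26]
```

View pics/s17.png

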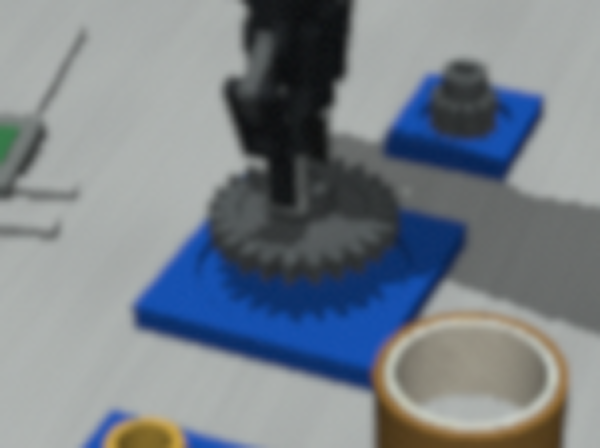

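Gear hovers 32 mm over its nest floor (gear at crop 303,225). Lower further and check centring.

```bash
python3 -m crank '[[1,0,0,0.8,0,0,0],[1,0,0,0.8,0,0,0],[1,0,0,0.4,0,0,0],[1,0,0,0,0,0,0],[1,0,0,0,0,0,0]]'; python3 look.py side .637 -.099 .04 150 pics/s18.png
```

```text
time: 25.2
eef_pos: [0.6379, -0.0992, 0.0595]
tcp_rot: [1.0, 0.0, -0.0, -0.0]
contact_force: [0.6, 0.1, -8.3]
opening: 0.353
220 131 (112, 150, 3) t 25.25 [ 0.6382 -0.0993  0.06  ] [ 0.9  0.7 -7.2] 0.356 [-0.31  0.43  1.76  0.    0.95  1.26]
```

View pics/s18.png

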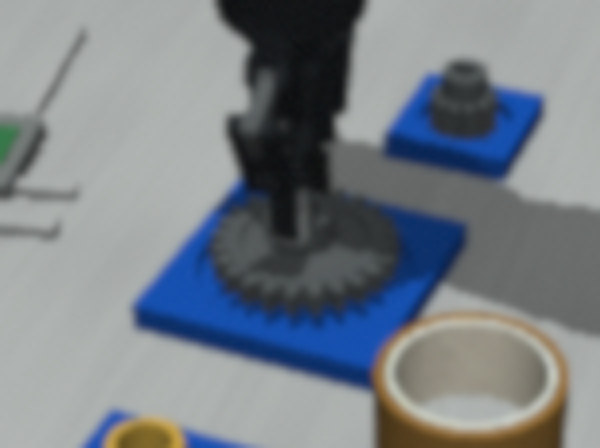

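Run:
```python
from h import *
c=read_camera("side"); s,p,r=pose(); zb=p[2]-.0408
for d in trace("gear_large","side")[:2]:
    print(d["p"],d["location"],fit(c,d["pixels"],up([cyl(.051,0,.014)],zb),(.638,-.099)))
im=c["color"].copy()
for rr,z,col in((.051,zb,(255,0,0)),(.059,.016,(255,255,0)),):
    for x,y in(((.6375,-.100)),):
        q=proj(c,[[x+rr*np.cos(t),y+rr*np.sin(t),z] for t in a_]); 
        for u in q.round().astype(int): im[u[1],u[0]]=col
cv2.imwrite("pics/s19.png",cv2.resize(im[150:240,230:360,::-1],(780,540),interpolation=cv2.INTER_NEAREST))
hsv=cv2.cvtColor(c["color"],cv2.COLOR_RGB2HSV)
```

```text
0.77 [299.9, 193.4] (array([ 637.6, -100.7]), np.float64(0.845))
```

View pics/s19.png

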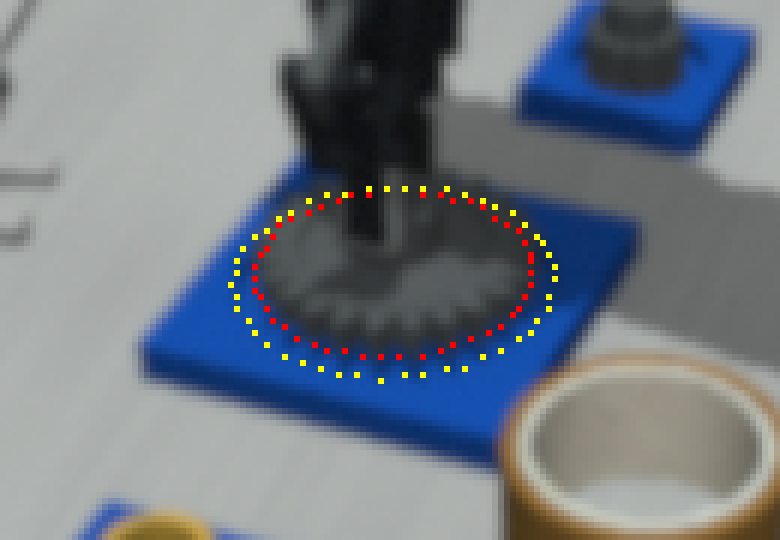

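Gear (637.6, −100.7) vs. nest (638.3, −101.3) in the same side view: centred under 1 mm; overlay agrees. Setting down.

```bash
python3 -m crank '[[1,0,0,0.4,0,0,0],[1,0,0,0.3,0,0,0],[1,0,0,0.2,0,0,0],[1,0,0,0.1,0,0,0],[1,0,0,0,0,0,0]]';python3 -m crank '[[1,0,0,0.15,0,0,0],[1,0,0,0,0,0,0]]'; python3 -m crank '[[1,0,0,0.1,0,0,0],[1,0,0,0,0,0,0]]'
```

```text
time: 25.85
eef_pos: [0.6378, -0.0993, 0.0494]
tcp_rot: [1.0, 0.0, -0.0, -0.0]
contact_force: [0.2, 0.4, -7.6]
opening: 0.351
time: 26.05
eef_pos: [0.6383, -0.0994, 0.049]
tcp_rot: [1.0, 0.0, 0.0, 0.0]
contact_force: [-2.2, -0.7, -3.2]
opening: 0.356
time: 26.25
eef_pos: [0.6383, -0.0994, 0.0489]
tcp_rot: [1.0, 0.0, -0.0, 0.0]
contact_force: [-6.0, 0.0, 4.8]
opening: 0.357
```

```bash
python3 -m crank '[[0,0,0,0,0,0,0],[-0.2,0,0,0,0,0,0],[-1,0,0,0,0,0,0],[-1,0,0,0,0,0,0],[-1,0,0,-0.5,0,0,0]]'; python3 -m crank '[[-1,0,0,-1,0,0,0],[-1,0,0,-4,0,0,0],[-1,0,0,-4,0,0,0],[-1,0,0,-4,0,0,0],[-1,0,0,0,0,0,0]]'; python3 look.py side .637 -.099 .03 150 pics/s20.png
```

```text
time: 26.75
eef_pos: [0.6377, -0.0992, 0.0518]
tcp_rot: [1.0, 0.0, -0.0, -0.0]
contact_force: [-0.3, -0.9, 0.1]
opening: 1.0
time: 27.25
eef_pos: [0.6423, -0.1005, 0.192]
tcp_rot: [1.0, 0.0, 0.008, 0.002]
contact_force: [0.4, -1.0, 1.2]
opening: 1.005
220 135 (112, 150, 3) t 27.3 [ 0.6406 -0.1001  0.1884] [-0.4 -0.6  0. ] 1.002 [-0.31  0.28  1.7   0.    1.15  1.26]
```

View pics/s20.png

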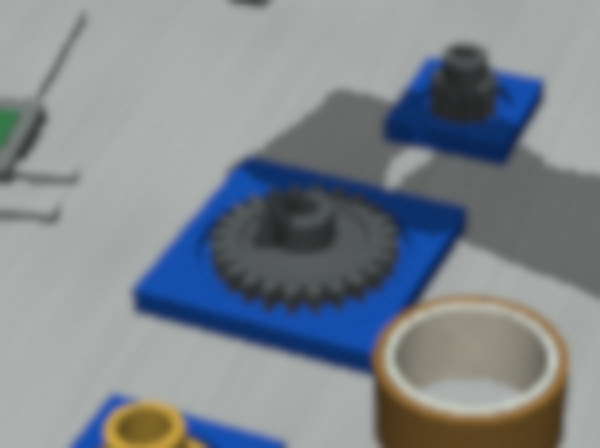

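The large gear lies flat inside its pocket (crop 305,245). Now the medium gear (the dark one).

```bash
python3 -m crank '[[-1,-0.5,-3.9,0,0,0,0],[-1,-0.5,-3.9,0,0,0,0],[-1,-0.5,-3.9,0,0,0,0],[-1,-0.5,-3.9,0,0,0,0],[-1,-0.5,-3.9,0,0,0,0]]'; python3 -m crank '[[-1,-0.5,-3.9,0,0,0,0],[-1,-0.5,-3.9,0,0,0,0],[-1,-0.5,-3.9,0,0,0,0],[-1,-0.6,-3.9,0,0,0,0],[-1,-0.6,-3.5,0,0,0,0]]'; python3 -m crank '[[-1,0,0,2.5,0,0,0],[-1,0,0,3,0,0,0],[-1,0,0,3,0,0,0],[-1,0,0,1.5,0,0,0],[-1,0,0,0,0,0,0]]';python3 -m crank '[[-1,0,0,0,0,0,0]]'; python3 look.py side .585 .288 .04 140 pics/s21.png
```

```text
time: 27.8
eef_pos: [0.6118, 0.0971, 0.1811]
tcp_rot: [1.0, -0.0, -0.001, -0.0]
contact_force: [0.7, -0.9, 0.5]
opening: 1.001
time: 28.3
eef_pos: [0.5847, 0.2883, 0.181]
tcp_rot: [1.0, 0.0, -0.001, 0.0]
contact_force: [0.5, -0.8, 0.0]
opening: 1.001
time: 28.8
eef_pos: [0.5835, 0.2859, 0.0784]
tcp_rot: [1.0, 0.0, -0.004, 0.001]
contact_force: [-0.0, 0.5, -0.9]
opening: 0.994
time: 28.9
eef_pos: [0.5863, 0.2867, 0.0827]
tcp_rot: [1.0, -0.0, 0.0, -0.0]
contact_force: [0.8, -0.4, -0.4]
opening: 1.0
173 281 (105, 140, 3) t 28.95 [0.587  0.2869 0.0839] [ 0.1 -0.1 -0.3] 1.0 [ 0.3   0.41  1.74 -0.    0.99  1.87]
```

View pics/s21.png

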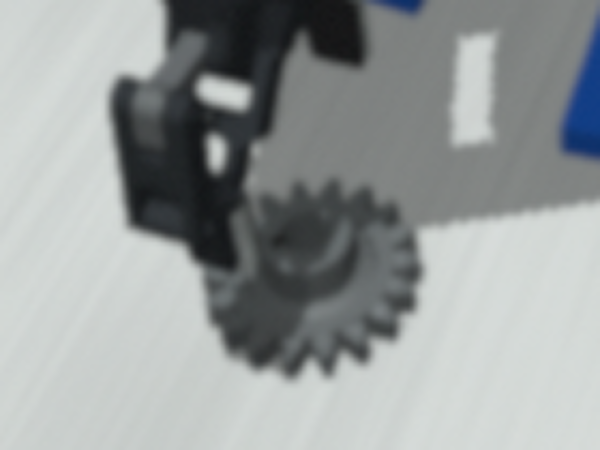

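Jaws above the dark gear's hub (crop 310,240). Descend and grip.

```bash
python3 -m crank '[[-1,0,0,2,0,0,0],[-1,0,0,1.5,0,0,0],[-1,0,0,1,0,0,0],[-1,0,0,0,0,0,0],[-1,0,0,0,0,0,0]]';python3 -m crank '[[0,0,0,0,0,0,0],[0.1,0,0,0,0,0,0],[0.3,0,0,0,0,0,0],[1,0,0,0,0,0,0],[1,0,0,0,0,0,0]]' 70; python3 -m crank '[[1,0,0,0,0,0,0],[1,0,0,0,0,0,0]]'; python3 -m crank '[[1,0,0,-0.5,0,0,0],[1,0,0,-1.5,0,0,0],[1,0,0,-2,0,0,0],[1,0,0,0,0,0,0]]'; python3 look.py side .585 .288 .04 140 pics/s22.png
```

```text
time: 29.45
eef_pos: [0.5861, 0.2867, 0.0375]
tcp_rot: [1.0, 0.0, 0.0, -0.0]
contact_force: [-0.0, -0.7, -0.7]
opening: 1.001
time: 29.95
eef_pos: [0.5865, 0.2867, 0.0383]
tcp_rot: [1.0, 0.0, 0.0, 0.0]
contact_force: [-1.0, -0.2, 4.3]
opening: 0.367
time: 30.15
eef_pos: [0.5864, 0.2867, 0.0383]
tcp_rot: [1.0, 0.0, 0.0, 0.0]
contact_force: [-1.3, -2.0, 5.3]
opening: 0.363
time: 30.55
eef_pos: [0.5877, 0.2874, 0.0802]
tcp_rot: [1.0, 0.0, 0.003, -0.001]
contact_force: [1.2, 0.1, -4.0]
opening: 0.366
173 281 (105, 140, 3) t 30.6 [0.5869 0.2871 0.0788] [ 0.  -0.2 -5.6] 0.366 [0.3  0.42 1.74 0.   0.98 1.87]
```

View pics/s22.png

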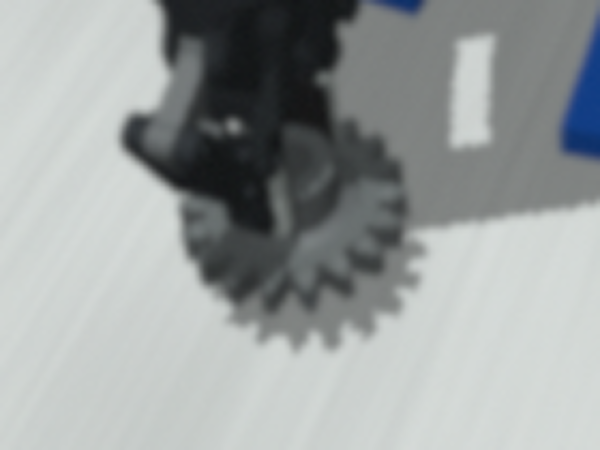

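Gear lifted level, 5 N weight (crop 295,220). Carry to the medium nest.

```bash
python3 -m crank '[[1,0,0,-2.5,0,0,0],[1,0,0,-2.5,0,0,0],[1,0,0,-2.5,0,0,0],[1,-1.5,1.9,-0.5,0,0,0],[1,-2,2.5,0,0,0,0]]'; python3 -m crank '[[1,-2.5,3,0,0,0,0],[1,-2.5,3,0,0,0,0],[1,-2.1,2.6,0,0,0,0],[1,-1.6,2,0,0,0,0],[1,0,0,0,0,0,0]]';python3 -m crank '[[1,0,0,2,0,0,0],[1,0,0,3,0,0,0],[1,0,0,3,0,0,0],[1,0,0,1.5,0,0,0],[1,0,0,0,0,0,0]]'; python3 -m crank '[[1,0,0,0,0,0,0],[1,0,0,0,0,0,0]]'
python3 - <<'E'
from h import *
c=read_camera("side"); s,p,r=pose(); zb=p[2]-.0383
print(p,s["contact_force"],s["opening"],s["time"])
for d in trace("gear_medium","side")[:4]:
    if np.hypot(*(np.array(d["location"])-proj(c,[[*p[:2],zb]])[0]))<20: print(d["p"],fit(c,d["pixels"],up([cyl(.039,0,.014)],zb),p[:2]))
im=c["color"].copy()
for rr,z in((.039,zb),(.047,.016)):
    q=proj(c,[[.465+rr*np.cos(t),.136+rr*np.sin(t),z] for t in a_])
    for u in q.round().astype(int): im[u[1],u[0]]=(255,255,0)
cv2.imwrite("pics/s23.png",cv2.resize(im[240:345,280:420,::-1],(800,600),interpolation=cv2.INTER_NEAREST))
E
```

```text
time: 31.1
eef_pos: [0.5515, 0.243, 0.1582]
tcp_rot: [1.0, 0.001, 0.001, -0.0]
contact_force: [0.3, -0.6, -4.9]
opening: 0.358
time: 31.6
eef_pos: [0.4606, 0.1349, 0.1551]
tcp_rot: [1.0, -0.001, -0.003, 0.001]
contact_force: [-0.0, 0.3, -4.8]
opening: 0.365
time: 32.1
eef_pos: [0.4613, 0.1368, 0.0588]
tcp_rot: [1.0, 0.0, -0.004, 0.0]
contact_force: [-0.6, 0.5, -5.0]
opening: 0.364
time: 32.3
eef_pos: [0.4653, 0.137, 0.0636]
tcp_rot: [1.0, 0.0, 0.001, -0.0]
contact_force: [0.7, 0.6, -5.8]
opening: 0.358
[0.46536026 0.13692429 0.06377239] [ 0.10504523 -0.21048266 -5.12743941] 0.3594651055194873 32.35
0.68 (array([464.3, 137.2]), np.float64(0.7))
```

View pics/s23.png

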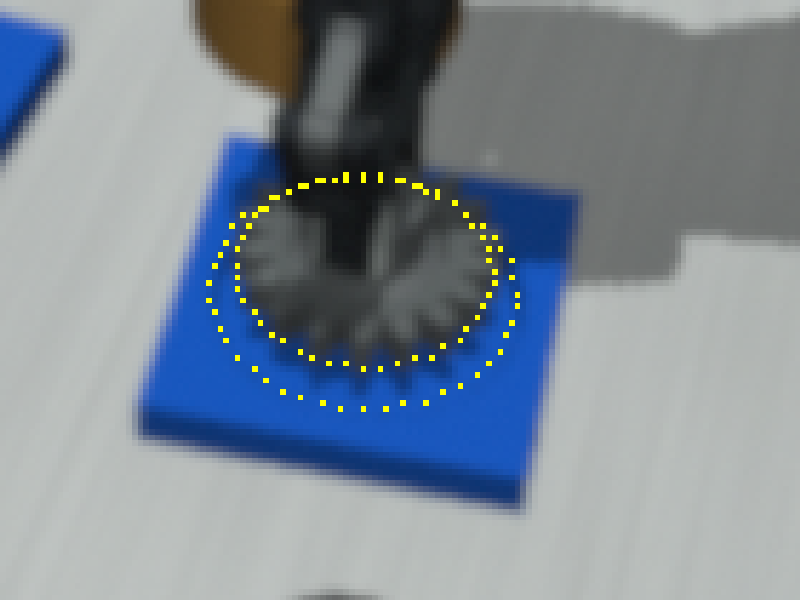

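Overlay: gear within a millimetre or so of the pocket axis (gear ring and pocket ring concentric near 365,290). Setting down.

```bash
python3 -m crank '[[1,0,0,0.6,0,0,0],[1,0,0,0.5,0,0,0],[1,0,0,0.3,0,0,0],[1,0,0,0.2,0,0,0],[1,0,0,0,0,0,0]]';python3 -m crank '[[1,0,0,0.15,0,0,0],[1,0,0,0,0,0,0]]'; python3 -m crank '[[1,0,0,0.1,0,0,0],[1,0,0,0,0,0,0]]'
```

```text
time: 32.9
eef_pos: [0.464, 0.1367, 0.0464]
tcp_rot: [1.0, 0.0, -0.0, 0.0]
contact_force: [-1.0, 0.2, -4.1]
opening: 0.361
time: 33.1
eef_pos: [0.4641, 0.1367, 0.0463]
tcp_rot: [1.0, 0.0, -0.001, 0.0]
contact_force: [-6.1, -0.1, 7.0]
opening: 0.361
time: 33.3
eef_pos: [0.4641, 0.1367, 0.0462]
tcp_rot: [1.0, 0.0, -0.001, 0.0]
contact_force: [-8.6, -1.2, 13.8]
opening: 0.364
```

```bash
python3 -m crank '[[1,0,0,-0.15,0,0,0],[0,0,0,0,0,0,0],[-0.2,0,0,0,0,0,0],[-1,0,0,0,0,0,0],[-1,0,0,0,0,0,0]]'; python3 -m crank '[[-1,0,0,-0.8,0,0,0],[-1,0,0,-3,0,0,0],[-1,0,0,-4,0,0,0],[-1,0,0,-4,0,0,0],[-1,0,0,-4,0,0,0]]'; python3 -m crank '[[-1,0,4,0,0,0,0],[-1,0,4,0,0,0,0],[-1,0,4,0,0,0,0],[-1,0,4,0,0,0,0],[-1,0,4,0,0,0,0]]'; python3 -m crank '[[-1,0,4,0,0,0,0],[-1,0,4,0,0,0,0],[-1,-1,4,0,0,0,0],[-1,-2,4,0,0,0,0],[-1,-2,4,0,0,0,0]]';python3 -m crank '[[-1,-2,4,0,0,0,0],[-1,-2,4,0,0,0,0],[-1,-2,4,0,0,0,0],[-1,0,0,0,0,0,0],[-1,0,0,0,0,0,0]]'
python3 - <<'E'
from h import *
S_={}
for n in("side","top"):
    c=read_camera(n); cv2.imwrite(f"pics/{n}F.png",c["color"][:,:,::-1])
    N={"gear_large":((.6375,-.099),.008),"gear_medium":((.4645,.137),.008),"bushing":((.646,.096),.008),"pinion":((.594,-.271),.008),"jar":((.429,.301),0),"bolt":((.425,-.312),0)}
    for t,(g,z) in N.items():
        for d in trace(t,n):
            if np.hypot(*(np.array(d["location"])-proj(c,[[*g,z+.015]])[0]))<20: print(n,t,round(d["p"],2),*fit(c,d["pixels"],up(SOL[t],z),g))
print(get_state()["time"],get_state()["eef_pos"])
E
```

```text
time: 33.8
eef_pos: [0.4644, 0.1367, 0.0455]
tcp_rot: [1.0, 0.0, 0.0, -0.0]
contact_force: [0.2, -0.6, -0.5]
opening: 0.915
time: 34.3
eef_pos: [0.4638, 0.1367, 0.2054]
tcp_rot: [1.0, 0.0, 0.0, -0.0]
contact_force: [0.8, 0.3, -0.3]
opening: 1.001
time: 34.8
eef_pos: [0.4639, -0.0649, 0.2041]
tcp_rot: [1.0, 0.0, 0.001, 0.0]
contact_force: [1.2, -0.2, -0.0]
opening: 0.999
time: 35.3
eef_pos: [0.4134, -0.2649, 0.204]
tcp_rot: [1.0, 0.0, 0.0, 0.0]
contact_force: [0.4, -0.8, 0.3]
opening: 0.999
time: 35.8
eef_pos: [0.3536, -0.3839, 0.2036]
tcp_rot: [1.0, -0.001, 0.0, -0.0]
contact_force: [-0.7, 0.9, -0.8]
opening: 1.005
side gear_large 0.67 [ 638.4 -102.8] 0.932
side gear_medium 0.56 [464.8 133.4] 0.894
side bushing 0.68 [647.1  95. ] 0.948
side pinion 0.73 [ 595.2 -273.9] 0.902
side jar 0.89 [429.1 302.8] 0.886
side bolt 0.71 [ 424.1 -313.2] 0.871
top gear_large 0.6 [637.5 -98.4] 0.912
top gear_medium 0.6 [465.3 137.1] 0.814
top bushing 0.74 [646.7  96.7] 0.954
top jar 0.78 [428.9 299.4] 0.843
top bolt 0.47 [ 425.1 -310.3] 0.921
36.5 [ 0.35414073 -0.38328559  0.20331787]
```

View pics/sideF.png

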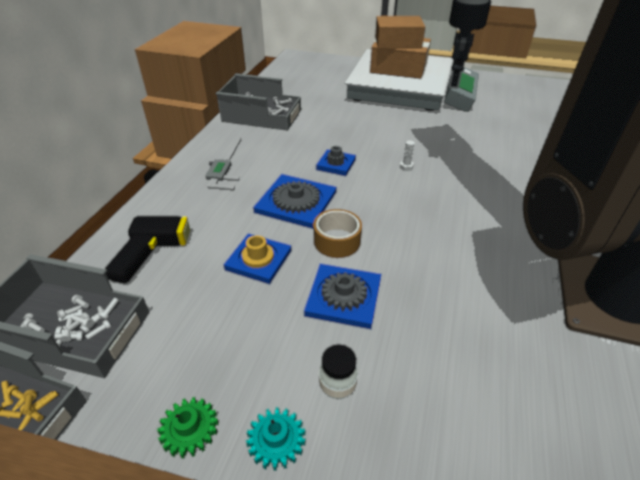

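View pics/topF.png

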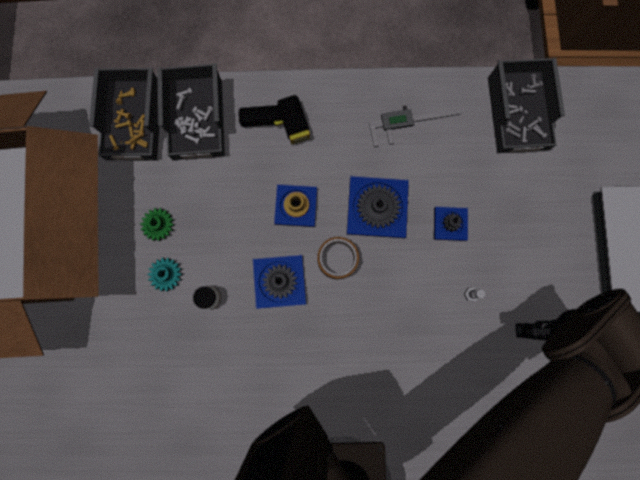

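Both views show every part in its own nest: pinion at side (336,155), large gear at (296,196), bushing at (257,251) and medium gear at (345,291). The jar, bolt, ring and look-alikes haven't moved, and the robot is clear.

```bash
python3 -c "
from plant import *
s=get_state();print(s['contact_force'],s['dq'].round(3));print(sign_off())"
```

```text
[-0.57914423 -0.10239595 -0.07275851] [-0.001  0.    -0.001 -0.001  0.001  0.001]
the job is handed in; nothing more can be done
None
```

All four parts are in their matching blue nests, hub or body up, and the job is handed in at about 36.5 s. I unstacked the bushing, then the pinion, then the large gear, then the medium gear. Each was lowered until light floor contact showed, at most 14 N, before I let go.

**Last checks:**
- **Fit:** the bushing and both gears measured within about 3 mm of their pocket centres, and the pinion, seen by the side camera only, within about 1 mm. Each pocket has at least 6 mm of clearance all round.
- **Seating:** each part settled within about 0.2 mm of the height I had worked out for its pocket floor.
- **Bystanders:** the jar and bolt read within about 2 mm of their first positions, which is the measurement noise. The tape ring and the green and turquoise gears look untouched.

**What failed or disagreed:**
- **Missed grip:** my first grip on the pinion closed just above its hub. The stack did not move, and I gripped it again lower.
- **Camera offset:** the two cameras disagree by about 2–4 mm in y throughout, so I averaged them or compared positions within one view.
- **Top camera:** the network did not report the pinion in the last top picture, but it is visible in its nest there.

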